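# Hold the UV curing box's sprung lid at its interlock check line

## Task

We are checking the safety switch of the UV curing box. First take the microscope lens that was left lying on its lid and stand it gently in the large bay of the lens tray, with only a light grip because its barrel is delicate. Then lift the sprung lid by its handle until the white 30-degree line on its side cheeks is level with the box's rim and keep holding it there, never opening it well past the line since the lamp is on; finish while holding it, and leave the other things on the bench where they are.

Things in the scene. Friction and masses are not known exactly. Their poses are not given: they have to be found in the camera images.
- lens_center (a point): Supplementary microscope lens, a loose black cylinder 50 mm in diameter and 34 mm high with an aluminium collar (42 mm across, 8 mm high) on top, 42 mm high overall, about 180 g, upright on the closed lid. This point is its centre, 21 mm above its underside; z is its axis. The barrel is delicate: squeeze with about 20 to 30 N a finger, not more than 45 N, and set it down softly (under 40 N), not dropped.
- tray_bay (a point): Middle of the floor of the large bay of the grey lens tray. The tray is fixed, 220 mm (its x) by 130 mm (its y), floor 4 mm above the bench, walls 5 mm thick and only 14 mm high above the bench. The large bay is 140 mm (x) by 120 mm (y), dark-lined and empty; a low wall on its -x side parts it from a small bay that holds a loose ring. Axes are the tray's.
- uvbox: UV curing box, a white fixed sheet-metal case 220 mm deep (x), 260 mm wide (y) and 95 mm high, with a control panel (timer knob, button) on its front. Origin at the centre of its underside; its front, where the lid opens and the handle is, faces its own -x; the hinge runs along y on the opposite side.
- hinge (a point): Middle of the lid's hinge axis, fixed on the box, 110 mm along the box's +x and 97 mm above the bench; axes are the box's. The lid turns about the y axis through here.
- lid_handle (a point): Middle of the lid's bow handle: a sturdy round steel bar 12 mm thick along the box's y, on two posts 104 mm apart, near the lid's free front edge; with the lid shut, 34 mm above the lid's flat top, 156 mm above the bench, 194 mm in front of the hinge and 59 mm above it. Fingers fit over it from above, one before and one behind; 45 N grips it well and it turns between them. Axes turn with the lid.
- lid (a joint): Lid angle in rad: 0 shut, growing as the front rises. A spring and the lid's weight (0.45 kg) pull it shut: 6 N up at the handle starts it, 8 N square to the lid (11 N straight up) holds it at the line, so an arm may sag a little short. The line is at 30 degrees (0.524 rad): a white line on each dark cheek under the lid's sides, hidden when shut, level with the box's rim at that angle.
- adapter_ring: Loose aluminium ring, 44 mm across and 10 mm high, lying in the tray's small bay; origin under its centre. Leave it.
- handset: Opened phone, 150 x 72 x 8 mm, lying flat; origin under its centre. Leave it.
- solvent_bottle: White bottle, 54 mm across, 130 mm high; origin under its centre. Leave it.
- driver: Small screwdriver, 150 mm long, lying down. Leave it.
- screw_dish: Steel dish with screws, 72 mm across, 14 mm high; origin under its centre. Leave it.
- tape_roll: Roll of amber tape lying flat, 72 mm across, 12 mm high; origin under its centre. Leave it.
- flux_jar: Small amber jar, 44 mm across, 34 mm high; origin under its centre. Leave it.
- meter: Black hand-held multimeter lying on its back, 190 x 90 x 40 mm; origin under its centre. Leave it.
Things that resemble listed ones, but are neither listed nor needed, are in the scene too. What is shaped like the part that bears lens_center but blue, green or red is not meant.

How it is judged:
By the outcome, as a careful person would: the job done as asked, in the order asked, and still so for the second after the job is handed in, while the arm keeps its last pose, push and grip.
It also fails if it takes over 59 s, if anything falls off the work surface, if the arm or the gripper's body presses on something with over 40 N, if the wrist force passes 120 N, or if a joint passes its speed limit or range.

## Robot

A 7-joint arm with a two-finger parallel gripper is mounted at the origin on the work surface. World frame = base frame: x ahead of the robot, y to its left, z up, the work surface at z = 0. Lengths are in m, angles in rad, forces in N, time in s.
With the tool pointing down it reaches from about 0.425 to 0.875 m from the base axis. Payload 4.7 kg.
Tool frame: the origin (TCP) lies midway between the tips of the shut fingers; the grasp point (between the pads) lies 19 mm behind it (robot.grip_depth is the distance from the TCP to the grasp point, in m); y points along the fingers, z is the direction in which the jaws open and shut, and the axes are right-handed (so a half turn about y gives the same grasp; the last joint's range is limited). The gripper opens to 87 mm and grips with 3 to 60 N. Pads are 19 mm wide; open, the fingers measure 117 mm over their backs; the gripper's body (75 mm by 190 mm) begins 51 mm behind the grasp point.
Start: joints at [-1.12, 0.321, -0.07, 1.45, 0.023, 1.371, -0.057], TCP at [0.275, 0.589, 0.223] pointing down, gripper open.
Joint ranges: [-2.86, 2.86], [-0.3, 2.09], [-1.38, 1.24], [0.06, 2.45], [-1.56, 4.7], [0.09, 2.05], [-2.69, 2.69]. Speed limits (rad/s): [2.57, 2.57, 3.14, 3.14, 3.14, 3.14, 3.14].

## Interface

Orientations are given as a 3x3 rotation matrix whose columns are the frame's x, y, z axes.
In Python, from rig import readout, cams, robot, finder gives the robot as it stands.
- The arm moves only by the shell command python3 -m jog 'ROWS' [OPENING]. ROWS is JSON, a list of rows, each a list of 6 numbers: the shift along the tool's x, y, z normalised to -1 to 1, where 1 is 300 mm, then the turn, a rotation vector about the tool's x, y, z normalised to -1 to 1, where 1 is 45 degrees. In form: [[x, y, z, rx, ry, rz], ...]. A call has 1 to 20 rows; each row is the pose to reach, as a shift and turn from the pose commanded when the call began, along the tool's axes at that moment; what a row does not reach only later rows make up. A row lasts 1/12 s, in which the tool goes at most 41.7 mm and 7.16 degrees, less where a joint would pass 70% of its speed; a pose out of reach is approached as far as the arm can. A call with a number of a shift or a turn outside -1 to 1 is refused whole. A call with a gripper value outside its range is refused whole. OPENING is the opening, from 0 (shut) to 1 (fully open), set as the call begins (- or left out, the last holds). The fingers move at their own pace and stop on an object; the grip force is fixed at half the most. Time passes only in rows, so rows that repeat a pose let the fingers close. It gives the time, the measured TCP pose, the force and the opening at its end, in the units of the state.
- readout.get_obs(): the state, without advancing time (a new reading comes with each control period).
- cams.snapshot(name): name is "scene" or "side" or "wrist"; returns a dict with "pixels" (480x640x3 uint8, red, green, blue), "K" (3x3 intrinsics, pixels), "R" (3x3) and "t" (3): a world point X has camera coordinates R X + t. Camera axes: x right, y down, z forward; pixel columns grow to the right and rows downward; lengths in m; the calibration is good to about 2 mm. A picture is of the moment at which its call begins. There is no depth.
- robot.hand_in(): hands the job in, once; it reports no verdict.
Trained networks look in a picture, given as the dict that the camera call returned (one of the last four; its "shot" number tells which), for a name from the list of things; names that differ only in an ending like _2 or _b are one class to them, and where a whole thing is asked for, a point or a joint stands for the part that bears it (a point fixed in the world has none). Each returns a list of dicts, best first, with "score" (0 to 1); they miss things now and then, are a little off and sometimes report something else, mostly with a low value. They report only what shows in the picture. A call takes as long as a camera call. They do not tell look-alikes from the thing itself.
- finder.find_in(picture, name): "at" ([column, row] in pixels, amid what is visible of it).
- finder.cut_out(picture, name): "region" (480x640 bool, what is visible of it) and "at" ([column, row] in pixels, amid what is visible of it).
The state is a dict: "clock": time; "joints": joint angles; "joint_vel": joint speeds; "joint_torque": joint torques, N m; "ee_pos": TCP position; "orientation": TCP orientation; "contact_force": force on the tool from outside, world axes, zero at the start; "wrist_torque": the same for the moment, N m; "gripper_width": finger opening in m.
Only numpy, scipy, OpenCV 4.12 (cv2) and the standard library are available. Lean on these libraries where they do the work, as an engineer would, in place of code of your own. Each camera call takes 0.05 s, during which the arm holds its last target.

## Working session

There is one attempt and no reset: what is moved stays moved. The work goes in short steps, Python scripts to look and compute and a shell command to move; the robot and the scene stay as the last step left them, time stands still between calls to the robot, and variables do not carry over. Pictures are saved under pics/ and viewed, and the job is handed in when it is done.

```bash
mkdir -p pics; ls; python3 - <<'E'
from rig import readout,cams,robot,finder
import cv2,numpy as np
o=readout.get_obs()
for k,v in o.items(): print(k,np.round(v,3).tolist())
print(robot.grip_depth)
for n in["scene","side"]:
    s=cams.snapshot(n); cv2.imwrite(f"pics/{n}0.png",s["pixels"][:,:,::-1])
    print(n,s["K"].tolist(),np.round(s["R"],3).tolist(),s["t"])
    for k in["lens_center","uvbox","lid_handle","lid","tray_bay","adapter_ring"]:
        try: print(k,[(np.round(d["at"]).tolist(),round(d["score"],2)) for d in finder.find_in(s,k)])
        except Exception as e: print(k,e)
E
```

```text
pics
clock 0.0
joints [-1.12, 0.322, -0.07, 1.452, 0.023, 1.371, -0.057]
joint_vel [0.001, 0.0, 0.002, 0.003, -0.001, 0.0, 0.001]
joint_torque [-0.0, -49.128, -0.404, -31.253, -0.064, 0.043, 0.0]
ee_pos [0.275, 0.588, 0.221]
orientation [[0.906, -0.001, 0.423], [-0.423, -0.002, 0.906], [0.0, -1.0, -0.002]]
contact_force [0.639, -0.249, 0.397]
wrist_torque [0.012, 0.039, -0.014]
gripper_width 0.087
0.0187
scene [[436.23231719054894, 0.0, 320.6940864654193], [0.0, 436.23231719054894, 241.47859747703328], [0.0, 0.0, 1.0]] [[-0.288, 0.957, -0.011], [0.782, 0.229, -0.58], [-0.553, -0.176, -0.814]] [ 0.17429529 -0.36074269  1.54222164]
lens_center [([241.0, 209.0], 0.63), ([222.0, 292.0], 0.62), ([197.0, 277.0], 0.6), ([319.0, 242.0], 0.54)]
uvbox [([258.0, 225.0], 0.68)]
lid_handle [([259.0, 218.0], 0.72)]
lid [([260.0, 216.0], 0.91)]
tray_bay [([409.0, 279.0], 0.65)]
adapter_ring [([403.0, 254.0], 0.54)]
side [[566.776732078849, 0.0, 311.96757565432796], [0.0, 566.776732078849, 236.518203247847], [0.0, 0.0, 1.0]] [[0.965, -0.262, 0.001], [-0.188, -0.695, -0.695], [0.183, 0.67, -0.719]] [-0.53879259  0.17555382  1.42637175]
lens_center [([410.0, 349.0], 0.94), ([329.0, 304.0], 0.8), ([400.0, 316.0], 0.77)]
uvbox [([315.0, 319.0], 0.93), ([256.0, 226.0], 0.35)]
lid_handle [([312.0, 309.0], 0.88)]
lid [([315.0, 311.0], 0.55)]
tray_bay []
adapter_ring [([250.0, 219.0], 0.43)]
```

View pics/scene0.png

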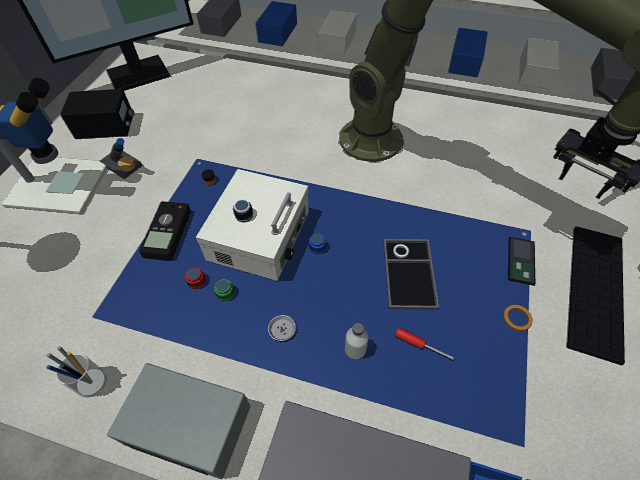

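View pics/side0.png

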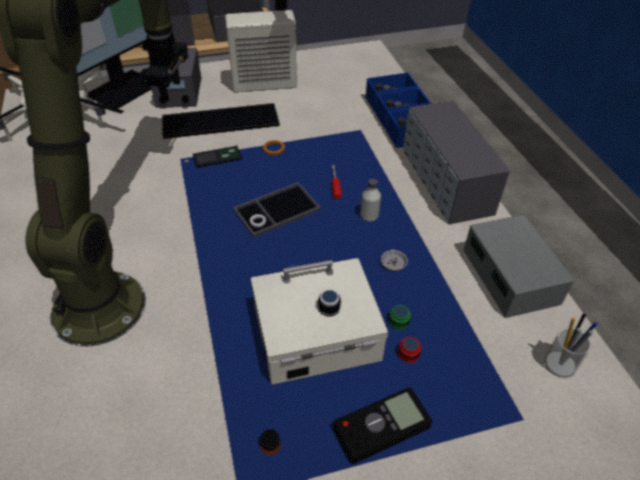

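The scene view shows the box at (258,225), the lens on its lid at (242,209), the handle at (285,212) and the tray at (411,272). In the side view the lens is at (329,303) and the handle at (308,270). The coloured look-alikes are on the mat. I'll zoom in for the corners next.

```bash
python3 - <<'E'
import cv2
a=cv2.imread("pics/scene0.png");b=cv2.imread("pics/side0.png")
cv2.imwrite("pics/c1.png",cv2.resize(a[160:320,190:450],None,fx=3,fy=3,interpolation=cv2.INTER_CUBIC))
cv2.imwrite("pics/c2.png",cv2.resize(b[170:390,220:420],None,fx=2.7,fy=2.7,interpolation=cv2.INTER_CUBIC))
E
```

```text
(no output)
```

View pics/c1.png

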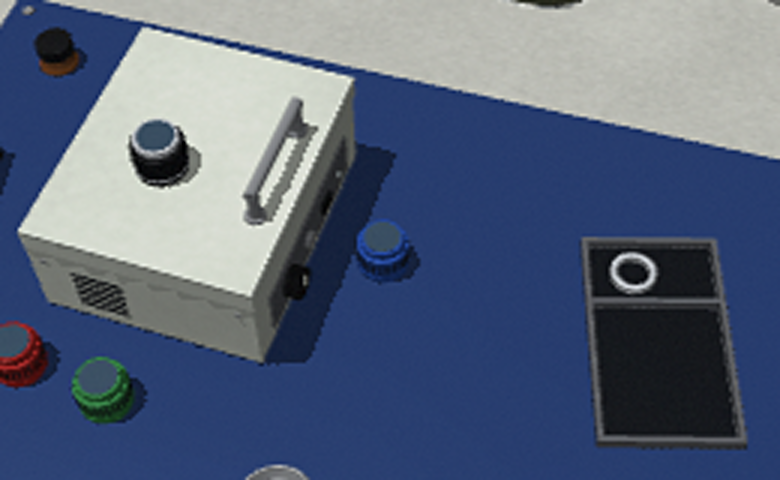

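View pics/c2.png

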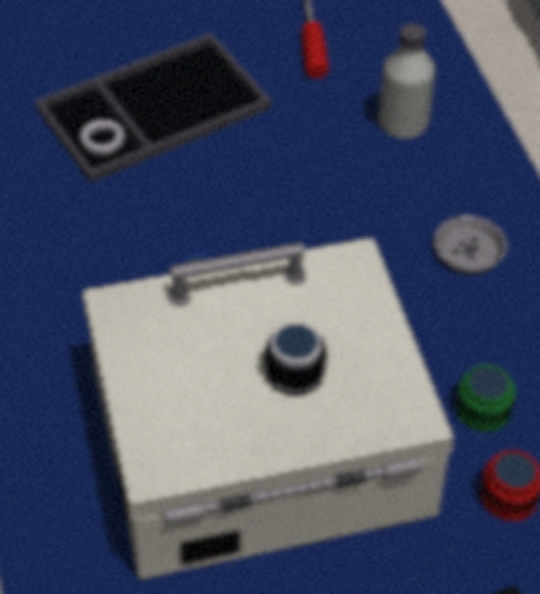

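```bash
cat > h.py <<'E'
import numpy as np
def ray(s,uv,z):
    K,R,t=np.array(s["K"]),np.array(s["R"]),np.array(s["t"])
    C=-R.T@t; d=R.T@np.linalg.inv(K)@np.array([uv[0],uv[1],1.])
    return C+d*(z-C[2])/d[2]
def proj(s,X):
    p=s["K"]@(s["R"]@np.array(X)+s["t"]); return p[:2]/p[2]
E
python3 - <<'E'
from h import *
from rig import cams
s={n:cams.snapshot(n) for n in["scene","side"]}
pts={"scene":dict(lid=[(140,28),(355,75),(262,297),(18,233)],handle=[(297,102),(250,197)],tray=[(583,238),(717,240),(746,443),(598,445)],lens=[(155,135)]),
"side":dict(lid=[(135,500),(83,290),(375,238),(452,440)],handle=[(174,271),(303,250)],tray=[(93,178),(38,103),(210,36),(270,100)],lens=[(297,342)])}
z=dict(lid=.122,handle=.156,tray=.014,lens=.164)
for n in pts:
  for k,v in pts[n].items():
    f,o=(3,(190,160)) if n=="scene" else (2.7,(220,170))
    P=np.array([ray(s[n],(u/f+o[0],w/f+o[1]),z[k]) for u,w in v])
    print(n,k,P[:,:2].round(4).tolist(),P[:,:2].mean(0).round(4))
    if len(P)==4: print("  sides",[np.linalg.norm(P[i]-P[(i+1)%4]).round(3) for i in range(4)], [np.degrees(np.arctan2(*(P[(i+1)%4]-P[i])[[1,0]])).round(1) for i in range(4)])
E
```

```text
scene lid [[0.3743, -0.3281], [0.375, -0.1048], [0.6391, -0.1032], [0.6363, -0.3322]] [ 0.5062 -0.2171]
  sides [np.float64(0.223), np.float64(0.264), np.float64(0.229), np.float64(0.262)] [np.float64(89.8), np.float64(0.4), np.float64(-90.7), np.float64(179.1)]
scene handle [[0.451, -0.1347], [0.5653, -0.1378]] [ 0.5081 -0.1362]
scene tray [[0.423, 0.1394], [0.3889, 0.2644], [0.5995, 0.3215], [0.638, 0.1981]] [0.5124 0.2308]
  sides [np.float64(0.13), np.float64(0.218), np.float64(0.129), np.float64(0.223)] [np.float64(105.3), np.float64(15.2), np.float64(-72.7), np.float64(-164.7)]
scene lens [[0.5294, -0.2398]] [ 0.5294 -0.2398]
side lid [[0.3776, -0.3293], [0.3789, -0.1103], [0.6439, -0.1191], [0.6345, -0.3413]] [ 0.5087 -0.225 ]
  sides [np.float64(0.219), np.float64(0.265), np.float64(0.222), np.float64(0.257)] [np.float64(89.7), np.float64(-1.9), np.float64(-92.4), np.float64(177.3)]
side handle [[0.4548, -0.1385], [0.5678, -0.1444]] [ 0.5113 -0.1414]
side tray [[0.4265, 0.1258], [0.391, 0.2524], [0.598, 0.3113], [0.6348, 0.1914]] [0.5126 0.2202]
  sides [np.float64(0.132), np.float64(0.215), np.float64(0.125), np.float64(0.218)] [np.float64(105.7), np.float64(15.9), np.float64(-72.9), np.float64(-162.5)]
side lens [[0.5325, -0.245]] [ 0.5325 -0.245 ]
```

```bash
cat > go.py <<'E'
import sys,numpy as np
from rig import readout
from scipy.spatial.transform import Rotation as Ro
x,y,z,yaw=map(float,sys.argv[1:5])
o=readout.get_obs();R=np.array(o["orientation"]);a=np.radians(yaw)
X=np.array([np.cos(a),np.sin(a),0]);Y=np.array([0,0,-1.]);T=np.c_[X,Y,np.cross(X,Y)]
d=R.T@(np.array([x,y,z])-o["ee_pos"])/.3
rv=Ro.from_matrix(R.T@T).as_rotvec()/np.radians(45)
print("row",d.round(3).tolist(),rv.round(3).tolist(),"rows>=",max(np.linalg.norm(d)*300/41.7,np.linalg.norm(rv)*45/7.16).round(1),"t",o["clock"],"pos",np.round(o["ee_pos"],4),"F",np.round(o["contact_force"],1),"w",round(o["gripper_width"],4))
E
python3 go.py .58 .2 .30 -70;python3 go.py .531 -.0 .30 -70
```

```text
row [1.47, -0.258, -0.745] [-0.0, 0.999, 0.0] rows>= 12.0 t 0.8 pos [0.275  0.589  0.2226] F [-0.3  0.5 -0.9] w 0.087
row [1.604, -0.258, -1.418] [-0.0, 0.999, 0.0] rows>= 15.5 t 0.8 pos [0.275  0.589  0.2226] F [-0.3  0.5 -0.9] w 0.087
```

```bash
python3 -m jog '[[0.9,-0.26,-0.45,0,0.6,0],[0.9,-0.26,-0.45,0,0.6,0],[0.9,-0.26,-0.45,0,0.6,0],[0.9,-0.26,-0.45,0,0.6,0],[0.9,-0.26,-0.45,0,0.6,0],[0.9,-0.26,-0.45,0,0.6,0],[0.9,-0.26,-0.45,0,0.6,0],[0.9,-0.26,-0.45,0,0.6,0],[0.9,-0.26,-0.45,0,0.6,0],[0.9,-0.26,-0.45,0,0.6,0]]' 1; python3 go.py .59 .1 .30 -80;python3 go.py .531 -.2425 .26 -110
```

```text
clock: 1.63
ee_pos: [0.4637, 0.3513, 0.3012]
orientation: [[0.613, 0.001, 0.79], [-0.79, 0.001, 0.613], [-0.0, -1.0, 0.001]]
contact_force: [-0.8, 1.2, 0.7]
gripper_width: 0.0874
row [0.92, 0.004, -0.18] [-0.002, 0.617, -0.001] rows>= 6.7 t 1.6333 pos [0.4637 0.3513 0.3012] F [-0.8  1.2  0.7] w 0.0874
row [1.702, 0.135, -1.035] [-0.001, 1.284, -0.001] rows>= 14.4 t 1.6333 pos [0.4637 0.3513 0.3012] F [-0.8  1.2  0.7] w 0.0874
```

```bash
python3 -m jog '[[0.92,0,-0.18,0,0.62,0],[0.92,0,-0.18,0,0.62,0],[0.92,0,-0.18,0,0.62,0],[0.92,0,-0.18,0,0.62,0],[0.92,0,-0.18,0,0.62,0],[0.92,0,-0.18,0,0.62,0],[0.92,0,-0.18,0,0.62,0],[0.92,0,-0.18,0,0.62,0],[0.92,0,-0.18,0,0.62,0]]'; python3 go.py .531 -.2 .28 -105
```

```text
clock: 2.38
ee_pos: [0.5899, 0.1013, 0.2999]
orientation: [[0.173, -0.001, 0.985], [-0.985, 0.0, 0.173], [-0.0, -1.0, -0.001]]
contact_force: [0.4, 0.2, -0.4]
gripper_width: 0.0866
row [0.955, 0.066, -0.367] [0.001, 0.555, -0.0] rows>= 7.4 t 2.3833 pos [0.5899 0.1013 0.2999] F [ 0.4  0.2 -0.4] w 0.0866
```

```bash
python3 -m jog '[[0.95,0.05,-0.37,0,0.55,0],[0.95,0.05,-0.37,0,0.55,0],[0.95,0.05,-0.37,0,0.55,0],[0.95,0.05,-0.37,0,0.55,0],[0.95,0.05,-0.37,0,0.55,0],[0.95,0.05,-0.37,0,0.55,0],[0.95,0.05,-0.37,0,0.55,0],[0.95,0.05,-0.37,0,0.55,0],[0.95,0.05,-0.37,0,0.55,0],[0.95,0.05,-0.37,0,0.55,0]]'; python3 - <<'E'
from h import *
from rig import cams,finder
import cv2
s=cams.snapshot("wrist");cv2.imwrite("pics/w1.png",s["pixels"][:,:,::-1])
print((-s["R"].T@s["t"]).round(3))
for k,z in(("lens_center",.143),("lid_handle",.15)):
  for d in finder.cut_out(s,k):
    m=d["region"].astype(np.uint8); print(k,d["score"],d["at"],ray(s,d["at"],z).round(4),cv2.boundingRect(m))
E
```

```text
clock: 3.22
ee_pos: [0.531, -0.1959, 0.2852]
orientation: [[-0.251, -0.0, 0.968], [-0.968, 0.002, -0.251], [-0.002, -1.0, -0.0]]
contact_force: [-0.2, 0.5, 0.2]
gripper_width: 0.087
[ 0.547 -0.13   0.447]
lens_center 0.9 [465.0, 204.2] [ 0.6643 -0.2069  0.143 ] (442, 185, 49, 41)
lens_center 0.88 [333.5, 267.8] [ 0.5327 -0.2366  0.143 ] (306, 243, 54, 55)
lens_center 0.6 [257.8, 90.2] [ 0.5089 -0.0669  0.143 ] (237, 67, 46, 50)
lens_center 0.56 [464.3, 273.1] [ 0.654  -0.2735  0.143 ] (445, 251, 47, 42)
lid_handle 0.83 [296.5, 216.1] [ 0.5125 -0.1778  0.15  ] (145, 110, 297, 260)
```

View pics/w1.png

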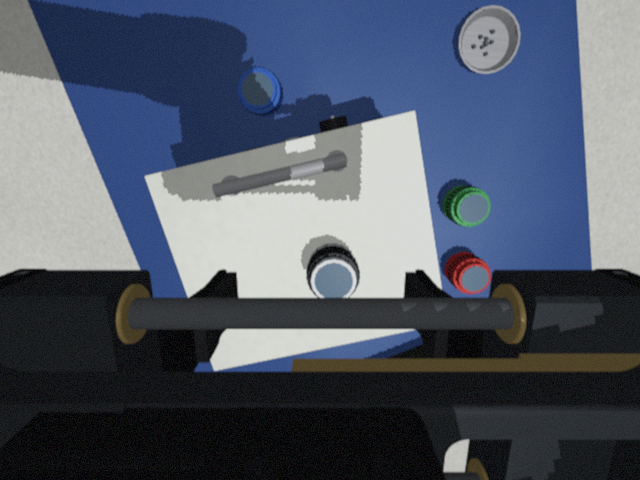

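The wrist view shows the lens collar centred near (334,281), the handle bar from (217,190) to (343,160), and the lid's front corners at (146,177) and (415,111).

```bash
python3 - <<'E'
from h import *
from rig import cams
s=cams.snapshot("wrist")
for n,u,z in(("lens",(334,281),.164),("barrelbase front",(331,249),.156),("h1",(217,190),.156),("h2",(343,160),.156),("c1",(146,177),.122),("c2",(415,111),.122)):
    print(n,ray(s,u,z).round(4))
E
python3 go.py .531 -.242 .16 -105
```

```text
lens [ 0.5318 -0.2404  0.164 ]
barrelbase front [ 0.5361 -0.2127  0.156 ]
h1 [ 0.4529 -0.1365  0.156 ]
h2 [ 0.5648 -0.1388  0.156 ]
c1 [ 0.3797 -0.1088  0.122 ]
c2 [ 0.6407 -0.1138  0.122 ]
row [0.152, 0.418, 0.038] [0.0, 0.014, -0.001] rows>= 3.2 t 3.4167 pos [ 0.5314 -0.1952  0.2853] F [0.5 0.3 0.1] w 0.0869
```

```bash
python3 go.py .5318 -.241 .127 -105
```

```text
row [0.148, 0.528, 0.039] [0.0, 0.014, -0.001] rows>= 4.0 t 3.4167 pos [ 0.5314 -0.1952  0.2853] F [0.5 0.3 0.1] w 0.0869
```

```bash
python3 -m jog '[[0.148,0.1,0.039,0,0,0],[0.148,0.2,0.039,0,0,0],[0.148,0.3,0.039,0,0,0],[0.148,0.4,0.039,0,0,0],[0.148,0.45,0.039,0,0,0],[0.148,0.48,0.039,0,0,0],[0.148,0.5,0.039,0,0,0],[0.148,0.51,0.039,0,0,0],[0.148,0.51,0.039,0,0,0],[0.148,0.51,0.039,0,0,0]]'; python3 go.py .5318 -.241 .127 -105
```

```text
clock: 4.25
ee_pos: [0.5313, -0.2443, 0.1337]
orientation: [[-0.253, 0.002, 0.968], [-0.968, -0.0, -0.253], [-0.0, -1.0, 0.002]]
contact_force: [-0.3, -0.3, -0.0]
gripper_width: 0.0871
row [-0.011, 0.022, -0.001] [-0.002, 0.008, -0.0] rows>= 0.2 t 4.25 pos [ 0.5313 -0.2443  0.1337] F [-0.3 -0.3 -0. ] w 0.0871
```

```bash
python3 -m jog '[[-0.01,0.011,0,0,0,0],[-0.01,0.022,0,0,0,0],[-0.01,0.022,0,0,0,0],[-0.01,0.022,0,0,0,0]]';  python3 go.py .5318 -.241 .127 -105; python3 - <<'E'
from rig import cams
import cv2
s=cams.snapshot("wrist");cv2.imwrite("pics/w2.png",s["pixels"][:,:,::-1])
E
```

```text
clock: 4.58
ee_pos: [0.5312, -0.2413, 0.126]
orientation: [[-0.253, 0.0, 0.967], [-0.967, 0.0, -0.253], [-0.0, -1.0, -0.0]]
contact_force: [-0.5, -0.3, -1.0]
gripper_width: 0.087
row [-0.001, -0.003, 0.002] [0.0, 0.007, -0.0] rows>= 0.0 t 4.5833 pos [ 0.5312 -0.2413  0.126 ] F [-0.5 -0.3 -1. ] w 0.087
```

View pics/w2.png

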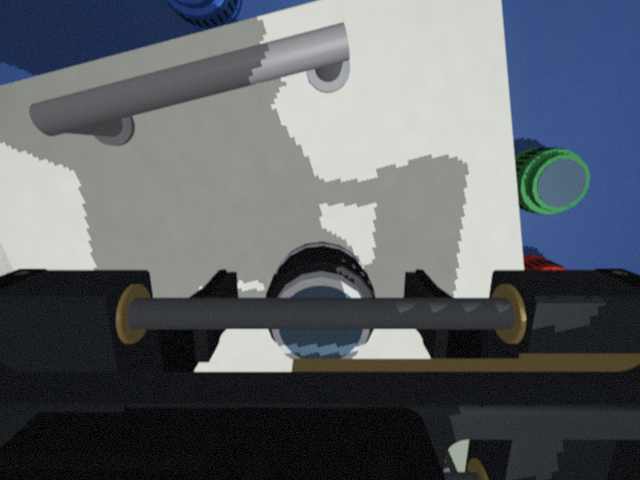

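The lens sits midway between the open fingers at about (320,305), so I'll close on it.

```bash
python3 -m jog '[[0,0,0,0,0,0],[0,0,0,0,0,0],[0,0,0,0,0,0],[0,0,0,0,0,0],[0,0,0,0,0,0],[0,0,0,0,0,0],[0,0,0,0,0,0],[0,0,0,0,0,0]]' 0.4;python3 -m jog '[[0,-0.03,0,0,0,0],[0,-0.1,0,0,0,0],[0,-0.2,0,0,0,0],[0,-0.3,0,0,0,0],[0,-0.4,0,0,0,0],[0,-0.5,0,0,0,0],[0,-0.5,0,0,0,0]]'; python3 - <<'E'
from rig import cams
import cv2
s=cams.snapshot("wrist");cv2.imwrite("pics/w3.png",s["pixels"][:,:,::-1])
E
python3 go.py .6 .1 .27 -80
```

```text
clock: 5.3
ee_pos: [0.5312, -0.2414, 0.126]
orientation: [[-0.253, 0.0, 0.967], [-0.967, 0.0, -0.253], [-0.0, -1.0, 0.0]]
contact_force: [-0.3, -0.4, -0.1]
gripper_width: 0.0496
clock: 5.88
ee_pos: [0.5336, -0.243, 0.2829]
orientation: [[-0.254, 0.01, 0.967], [-0.967, -0.003, -0.254], [0.0, -1.0, 0.01]]
contact_force: [1.4, -0.8, -0.8]
gripper_width: 0.0498
row [-1.161, 0.032, -0.073] [-0.008, -0.549, 0.002] rows>= 8.4 t 5.9333 pos [ 0.5326 -0.2425  0.2798] F [-0.7  1.3 -2.4] w 0.0495
```

View pics/w3.png

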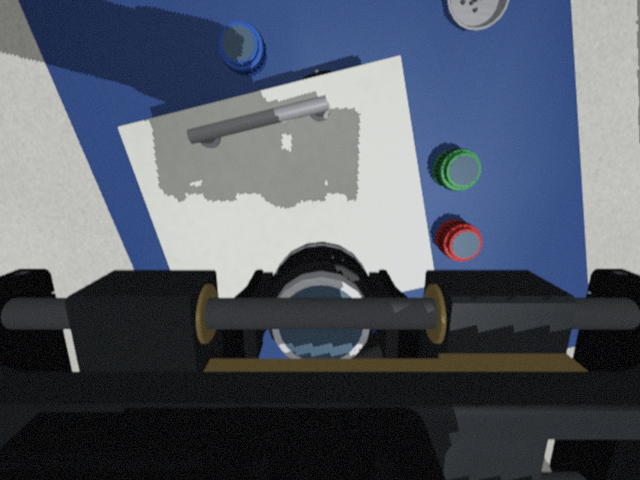

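The lens is held upright at 49.5 mm opening. Carrying it towards the tray at moderate speed.

```bash
python3 -m jog '[[-0.06,0,0,0,-0.02,0],[-0.15,0,-0.01,0,-0.06,0],[-0.25,0,-0.02,0,-0.1,0],[-0.35,0,-0.03,0,-0.16,0],[-0.45,0,-0.04,0,-0.22,0],[-0.55,0,-0.05,0,-0.28,0],[-0.65,0,-0.05,0,-0.34,0],[-0.75,0,-0.06,0,-0.4,0],[-0.83,0,-0.06,0,-0.45,0],[-0.9,0,-0.07,0,-0.5,0],[-0.96,0,-0.07,0,-0.54,0],[-1,0,-0.07,0,-0.55,0],[-1,0,-0.07,0,-0.55,0]]'; python3 go.py .546 .235 .25 -74.5
```

```text
clock: 7.02
ee_pos: [0.5872, 0.0575, 0.2753]
orientation: [[0.179, -0.001, 0.984], [-0.984, 0.001, 0.179], [-0.001, -1.0, -0.001]]
contact_force: [-0.2, 0.1, -2.4]
gripper_width: 0.0493
row [-0.607, 0.085, -0.029] [0.001, -0.115, -0.001] rows>= 4.4 t 7.0167 pos [0.5872 0.0575 0.2753] F [-0.2  0.1 -2.4] w 0.0493
```

```bash
python3 -m jog '[[-0.06,0.01,0,0,-0.02,0],[-0.14,0.03,0,0,-0.04,0],[-0.23,0.05,-0.01,0,-0.06,0],[-0.32,0.06,-0.02,0,-0.08,0],[-0.41,0.07,-0.02,0,-0.1,0],[-0.49,0.08,-0.03,0,-0.115,0],[-0.55,0.085,-0.03,0,-0.115,0],[-0.59,0.085,-0.03,0,-0.115,0],[-0.607,0.085,-0.03,0,-0.115,0],[-0.607,0.085,-0.03,0,-0.115,0],[-0.607,0.085,-0.03,0,-0.115,0]]'; python3 go.py .546 .235 .25 -74.5;python3 - <<'E'
from rig import cams,finder
import cv2
for n in("wrist","scene"):
    s=cams.snapshot(n);cv2.imwrite(f"pics/{n}4.png",s["pixels"][:,:,::-1])
E
```

```text
clock: 7.93
ee_pos: [0.5468, 0.2301, 0.2507]
orientation: [[0.261, 0.001, 0.965], [-0.965, -0.001, 0.261], [0.001, -1.0, 0.0]]
contact_force: [0.1, -0.4, -2.0]
gripper_width: 0.0496
row [-0.016, 0.002, 0.002] [-0.0, -0.008, 0.001] rows>= 0.1 t 7.9333 pos [0.5468 0.2301 0.2507] F [ 0.1 -0.4 -2. ] w 0.0496
```

View pics/wrist4.png

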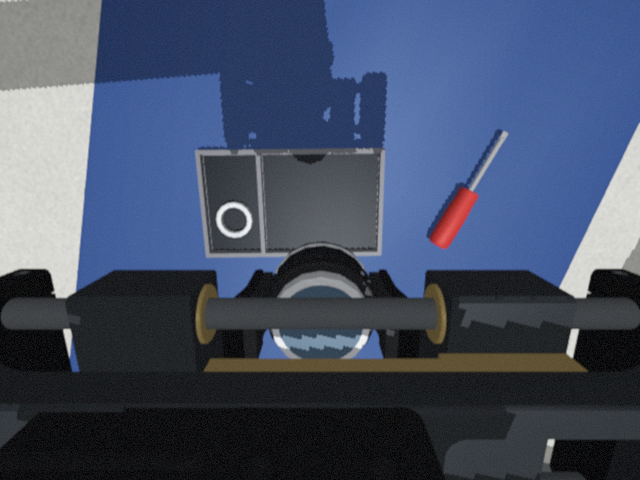

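View pics/scene4.png

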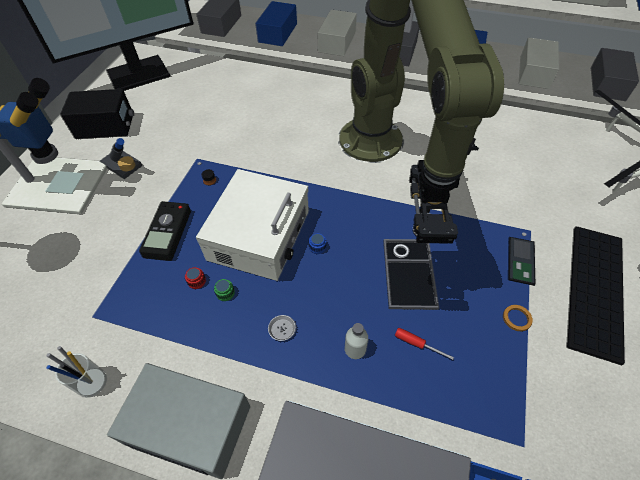

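The wrist view shows the tray's outer corners at about (196,150), (384,150), (382,254) and (207,257), with the large bay on the right. I'll check it against the earlier estimate.

```bash
python3 - <<'E'
from h import *
from rig import cams
s=cams.snapshot("wrist")
P=np.array([ray(s,u,.014) for u in((196,150),(384,150),(382,254),(207,257))])
print(P.round(4).tolist(),P.mean(0))
for i in range(4):
    e=P[(i+1)%4]-P[i];print(np.linalg.norm(e).round(3),np.degrees(np.arctan2(e[1],e[0])).round(1))
E
```

```text
[[0.3889, 0.2608, 0.014], [0.5984, 0.3175, 0.014], [0.6346, 0.1972, 0.014], [0.4241, 0.1362, 0.014]] [0.51150395 0.22793987 0.014     ]
0.217 15.1
0.126 -73.2
0.219 -163.8
0.129 105.8
```

```bash
python3 go.py .546 .2365 .03 -74.5; python3 -m jog '[[-0.022,0.06,0,0,0,0],[-0.022,0.16,0,0,0,0],[-0.022,0.26,0,0,0,0],[-0.022,0.36,0,0,0,0],[-0.022,0.46,0,0,0,0],[-0.022,0.55,0,0,0,0],[-0.022,0.62,0,0,0,0],[-0.022,0.67,0,0,0,0],[-0.022,0.7,0,0,0,0],[-0.022,0.72,0,0,0,0],[-0.022,0.73,0,0,0,0],[-0.022,0.73,0,0,0,0],[-0.022,0.73,0,0,0,0]]';python3 go.py .546 .2365 .008 -74.5
```

```text
row [-0.022, 0.736, 0.002] [-0.001, -0.009, 0.001] rows>= 5.3 t 8.0833 pos [0.5469 0.2299 0.2507] F [ 0.   0.  -2.4] w 0.0497
clock: 9.17
ee_pos: [0.5452, 0.2385, 0.0325]
orientation: [[0.263, 0.002, 0.965], [-0.965, 0.001, 0.263], [-0.0, -1.0, 0.002]]
contact_force: [0.6, 0.2, -1.3]
gripper_width: 0.0493
row [0.007, 0.082, 0.001] [-0.002, -0.006, -0.001] rows>= 0.6 t 9.1667 pos [0.5452 0.2385 0.0325] F [ 0.6  0.2 -1.3] w 0.0493
```

```bash
python3 -m jog '[[0,0.015,0,0,0,0],[0,0.03,0,0,0,0],[0,0.045,0,0,0,0],[0,0.055,0,0,0,0],[0,0.06,0,0,0,0],[0,0.065,0,0,0,0],[0,0.068,0,0,0,0],[0,0.068,0,0,0,0],[0,0.068,0,0,0,0]]';python3 go.py .546 .2365 .008 -74.5
```

```text
clock: 9.92
ee_pos: [0.5446, 0.2383, 0.0111]
orientation: [[0.263, 0.0, 0.965], [-0.965, 0.0, 0.263], [-0.0, -1.0, 0.0]]
contact_force: [-0.0, 0.4, -1.5]
gripper_width: 0.0494
row [0.007, 0.01, 0.003] [-0.0, -0.006, -0.0] rows>= 0.1 t 9.9167 pos [0.5446 0.2383 0.0111] F [-0.   0.4 -1.5] w 0.0494
```

```bash
python3 -m jog '[[0,0.002,0,0,0,0],[0,0.004,0,0,0,0],[0,0.006,0,0,0,0],[0,0.007,0,0,0,0],[0,0.007,0,0,0,0],[0,0.007,0,0,0,0]]';python3 go.py .546 .2365 .008 -74.5
```

```text
clock: 10.42
ee_pos: [0.5444, 0.2382, 0.009]
orientation: [[0.263, 0.0, 0.965], [-0.965, 0.0, 0.263], [-0.0, -1.0, 0.0]]
contact_force: [0.2, 0.5, -1.6]
gripper_width: 0.0492
row [0.007, 0.003, 0.003] [-0.0, -0.006, -0.0] rows>= 0.1 t 10.4167 pos [0.5444 0.2382 0.009 ] F [ 0.2  0.5 -1.6] w 0.0492
```

```bash
python3 -m jog '[[0,0.002,0,0,0,0],[0,0.003,0,0,0,0],[0,0.004,0,0,0,0],[0,0.004,0,0,0,0]]';python3 go.py .546 .2365 .008 -74.5;  python3 -m jog '[[0,0.002,0,0,0,0],[0,0.003,0,0,0,0],[0,0.003,0,0,0,0]]'
```

```text
clock: 10.75
ee_pos: [0.5445, 0.2382, 0.0082]
orientation: [[0.263, 0.0, 0.965], [-0.965, 0.0, 0.263], [-0.0, -1.0, 0.0]]
contact_force: [-1.1, -0.4, 1.8]
gripper_width: 0.0494
row [0.007, 0.001, 0.003] [-0.0, -0.006, -0.0] rows>= 0.1 t 10.75 pos [0.5445 0.2382 0.0082] F [-1.1 -0.4  1.8] w 0.0494
clock: 11.0
ee_pos: [0.5445, 0.2383, 0.0081]
orientation: [[0.263, -0.0, 0.965], [-0.965, 0.0, 0.263], [-0.0, -1.0, -0.0]]
contact_force: [-3.9, -0.7, 6.6]
gripper_width: 0.0497
```

It touched down at about 7 N. Releasing it by opening partway, then rising.

```bash
python3 -m jog '[[0,0,0,0,0,0],[0,0,0,0,0,0],[0,0,0,0,0,0],[0,0,0,0,0,0],[0,0,0,0,0,0]]' 0.8; python3 -m jog '[[0,-0.02,0,0,0,0],[0,-0.05,0,0,0,0],[0,-0.1,0,0,0,0],[0,-0.2,0,0,0,0],[0,-0.32,0,0,0,0],[0,-0.45,0,0,0,0],[0,-0.58,0,0,0,0],[0,-0.7,0,0,0,0],[0,-0.8,0,0,0,0],[0,-0.8,0,0,0,0]]'
python3 - <<'E'
from h import *
from rig import cams,finder
import cv2
for n in("wrist","side"):
    s=cams.snapshot(n);im=s["pixels"][:,:,::-1]
    cv2.imwrite(f"pics/{n}5.png",im if n=="wrist" else cv2.resize(im[150:390,200:440],None,fx=2.4,fy=2.4))
    for d in finder.find_in(s,"lens_center"): print(n,d["score"],d["at"],ray(s,d["at"],.025).round(4))
E
python3 go.py .6 .05 .25 -120
```

```text
clock: 11.42
ee_pos: [0.5444, 0.2383, 0.0067]
orientation: [[0.263, 0.0, 0.965], [-0.965, -0.0, 0.263], [0.0, -1.0, 0.0]]
contact_force: [-0.1, -0.4, -0.3]
gripper_width: 0.0685
clock: 12.25
ee_pos: [0.5478, 0.2394, 0.2559]
orientation: [[0.263, 0.012, 0.965], [-0.965, 0.007, 0.263], [-0.004, -1.0, 0.013]]
contact_force: [0.4, 0.1, 0.3]
gripper_width: 0.0697
wrist 0.83 [315.0, 209.8] [0.5426 0.2418 0.025 ]
side 0.91 [400.2, 316.1] [ 0.7141 -0.2436  0.025 ]
side 0.81 [284.9, 202.8] [0.5373 0.2244 0.025 ]
side 0.67 [409.4, 351.8] [ 0.6976 -0.3434  0.025 ]
row [0.654, -0.012, 0.016] [0.001, 1.005, 0.001] rows>= 6.3 t 12.45 pos [0.5439 0.238  0.2463] F [ 0.7 -0.  -0.8] w 0.0695
```

View pics/wrist5.png

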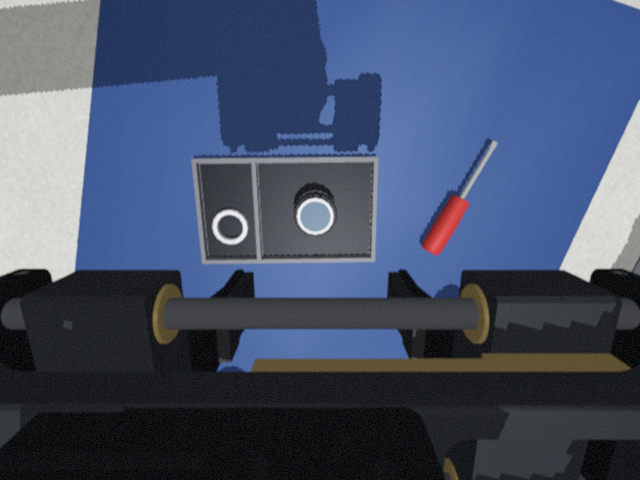

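View pics/side5.png

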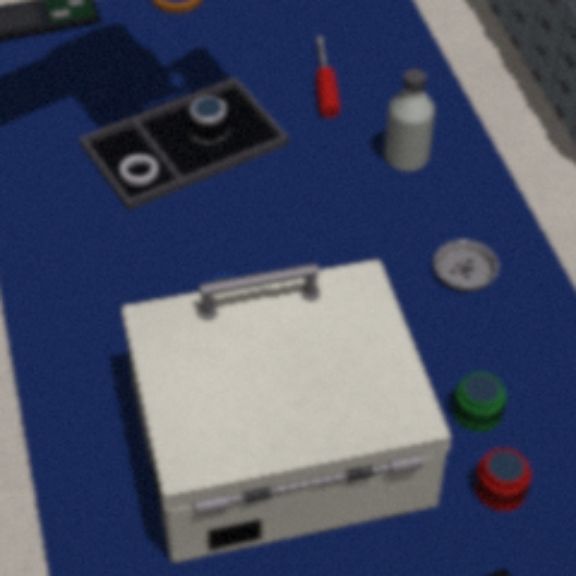

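The lens stands upright in the middle of the large bay, at wrist (315,210). Next is the handle.

```bash
python3 -m jog '[[0.65,0,0.02,0,1,0],[0.65,0,0.02,0,1,0],[0.65,0,0.02,0,1,0],[0.65,0,0.02,0,1,0],[0.65,0,0.02,0,1,0],[0.65,0,0.02,0,1,0],[0.65,0,0.02,0,1,0],[0.65,0,0.02,0,1,0]]' 0.8; python3 go.py .509 -.1377 .24 -181.1
```

```text
clock: 13.12
ee_pos: [0.6007, 0.0507, 0.245]
orientation: [[-0.498, -0.003, 0.867], [-0.867, -0.001, -0.498], [0.002, -1.0, -0.002]]
contact_force: [0.0, 0.6, -0.3]
gripper_width: 0.0697
row [0.697, 0.018, 0.048] [0.001, 1.36, 0.004] rows>= 8.5 t 13.1167 pos [0.6007 0.0507 0.245 ] F [ 0.   0.6 -0.3] w 0.0697
```

```bash
python3 -m jog '[[0.5,0,0.04,0,1,0],[0.5,0,0.04,0,1,0],[0.5,0,0.04,0,1,0],[0.5,0,0.04,0,1,0],[0.5,0,0.04,0,1,0],[0.5,0,0.04,0,1,0],[0.5,0,0.04,0,1,0],[0.5,0,0.04,0,1,0]]' 0.7; python3 go.py .509 -.1377 .24 -181.1
```

```text
clock: 13.78
ee_pos: [0.5368, -0.084, 0.2459]
orientation: [[-0.964, -0.002, 0.264], [-0.264, 0.0, -0.964], [0.002, -1.0, -0.001]]
contact_force: [0.2, -0.7, 0.0]
gripper_width: 0.0607
row [0.137, 0.02, 0.148] [0.0, 0.365, 0.002] rows>= 2.3 t 13.7833 pos [ 0.5368 -0.084   0.2459] F [ 0.2 -0.7  0. ] w 0.0607
```

```bash
python3 -m jog '[[0.137,0.02,0.148,0,0.365,0],[0.137,0.02,0.148,0,0.365,0],[0.137,0.02,0.148,0,0.365,0],[0.137,0.02,0.148,0,0.365,0],[0.137,0.02,0.148,0,0.365,0]]' 0.7; python3 go.py .509 -.1377 .139 -181.1;python3 - <<'E'
from h import *
from rig import cams
import cv2
for n in("wrist","side"):
    s=cams.snapshot(n);im=s["pixels"][:,:,::-1]
    cv2.imwrite(f"pics/{n}6.png",im if n=="wrist" else cv2.resize(im[150:390,200:440],None,fx=2.4,fy=2.4))
E
```

```text
clock: 14.2
ee_pos: [0.5095, -0.1372, 0.2404]
orientation: [[-1.0, -0.001, -0.016], [0.016, 0.001, -1.0], [0.001, -1.0, -0.001]]
contact_force: [-0.4, 0.1, -0.4]
gripper_width: 0.061
row [0.001, 0.338, 0.002] [0.001, 0.003, 0.001] rows>= 2.4 t 14.2 pos [ 0.5095 -0.1372  0.2404] F [-0.4  0.1 -0.4] w 0.061
```

View pics/wrist6.png

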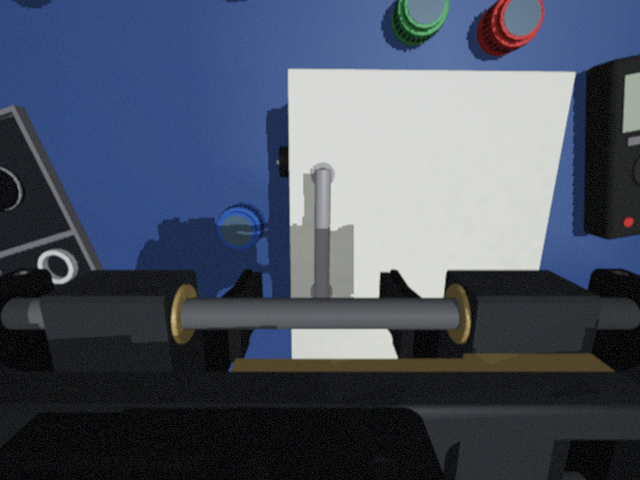

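View pics/side6.png

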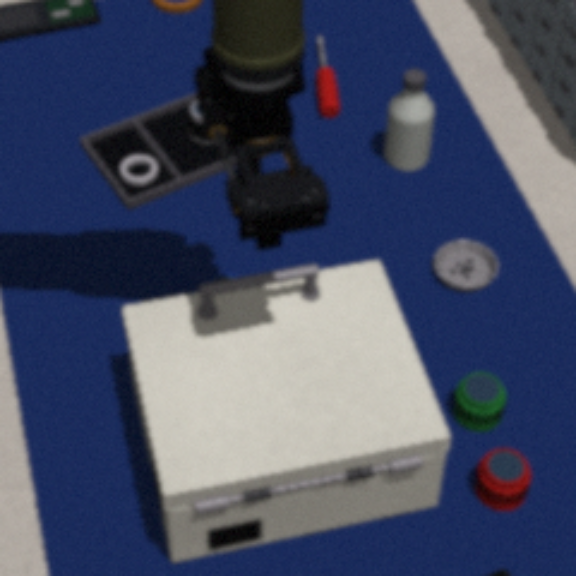

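The bar runs vertically at column 322 in the wrist view, midway between the fingers and aligned with them. Descending.

```bash
python3 -m jog '[[0,0.08,0,0,0,0],[0,0.16,0,0,0,0],[0,0.23,0,0,0,0],[0,0.28,0,0,0,0],[0,0.31,0,0,0,0],[0,0.33,0,0,0,0],[0,0.335,0,0,0,0],[0,0.335,0,0,0,0],[0,0.335,0,0,0,0]]' 0.7; python3 go.py .509 -.1377 .1375 -181.1;python3 -m jog '[[0,0,0,0,0,0],[0,0,0,0,0,0],[0,0,0,0,0,0],[0,0,0,0,0,0],[0,0,0,0,0,0],[0,0,0,0,0,0],[0,0,0,0,0,0],[0,0,0,0,0,0],[0,0,0,0,0,0],[0,0,0,0,0,0]]' 0;python3 go.py .509 -.1377 .1375 -181.1
```

```text
clock: 15.05
ee_pos: [0.5103, -0.1382, 0.1412]
orientation: [[-1.0, 0.002, -0.02], [0.02, -0.0, -1.0], [-0.002, -1.0, 0.0]]
contact_force: [0.1, 0.5, -0.3]
gripper_width: 0.0607
row [0.004, 0.012, -0.001] [-0.0, -0.001, -0.002] rows>= 0.1 t 15.05 pos [ 0.5103 -0.1382  0.1412] F [ 0.1  0.5 -0.3] w 0.0607
clock: 15.88
ee_pos: [0.5095, -0.1381, 0.1403]
orientation: [[-1.0, -0.0, -0.02], [0.02, 0.0, -1.0], [0.0, -1.0, -0.0]]
contact_force: [-0.7, -0.3, -0.3]
gripper_width: 0.0109
row [0.002, 0.009, -0.001] [0.0, -0.002, 0.0] rows>= 0.1 t 15.8833 pos [ 0.5095 -0.1381  0.1403] F [-0.7 -0.3 -0.3] w 0.0109
```

```bash
python3 -m jog '[[0,0,0,0,0,0],[0,0,0,0,0,0],[0,0.006,0,0,0,0],[0,0.011,0,0,0,0],[0,0.011,0,0,0,0],[0,0.011,0,0,0,0]]' 0.35; python3 -m jog '[[0,0,0,0,0,0],[0,0,0,0,0,0],[0,0,0,0,0,0],[0,0,0,0,0,0],[0,0,0,0,0,0],[0,0,0,0,0,0],[0,0,0,0,0,0]]' 0;python3 go.py .509 -.1377 .1375 -181.1
python3 - <<'E'
import numpy as np
r=np.hypot(194,59);a0=np.arctan2(59,194)
for d in range(0,31,3):
    a=a0+np.radians(d);print(d,"up",round((r*np.sin(a)-59)/300,4),"back",round((194-r*np.cos(a))/300,4))
E
```

```text
clock: 16.38
ee_pos: [0.5094, -0.1381, 0.1368]
orientation: [[-1.0, -0.0, -0.021], [0.021, 0.0, -1.0], [0.0, -1.0, -0.0]]
contact_force: [0.5, 0.2, 0.3]
gripper_width: 0.0297
clock: 16.97
ee_pos: [0.5096, -0.1381, 0.1371]
orientation: [[-1.0, 0.0, -0.021], [0.021, 0.0, -1.0], [-0.0, -1.0, -0.0]]
contact_force: [-0.4, -0.2, 0.5]
gripper_width: 0.0106
row [0.002, -0.001, -0.001] [0.0, -0.002, -0.0] rows>= 0.0 t 16.9667 pos [ 0.5096 -0.1381  0.1371] F [-0.4 -0.2  0.5] w 0.0106
0 up 0.0 back 0.0
3 up 0.0336 back 0.0112
6 up 0.0665 back 0.0241
9 up 0.0987 back 0.0387
12 up 0.1302 back 0.055
15 up 0.1607 back 0.0729
18 up 0.1902 back 0.0924
21 up 0.2187 back 0.1134
24 up 0.246 back 0.1359
27 up 0.2721 back 0.1598
30 up 0.297 back 0.185
```

```bash
python3 -m jog '[[0,-0.017,0.0055,0,0,0],[0,-0.034,0.011,0,0,0],[0,-0.05,0.0175,0,0,0],[0,-0.0665,0.024,0,0,0],[0,-0.083,0.031,0,0,0],[0,-0.099,0.039,0,0,0],[0,-0.115,0.047,0,0,0],[0,-0.13,0.055,0,0,0],[0,-0.146,0.064,0,0,0],[0,-0.161,0.073,0,0,0],[0,-0.161,0.073,0,0,0],[0,-0.161,0.073,0,0,0]]';python3 - <<'E'
from h import *
from rig import cams,readout
import cv2
o=readout.get_obs();print(o["ee_pos"],o["contact_force"],o["gripper_width"])
for n in("scene","side"):
    s=cams.snapshot(n);im=s["pixels"][:,:,::-1]
    cv2.imwrite(f"pics/{n}7.png",cv2.resize(im[150:390,180:440],None,fx=2.4,fy=2.4))
E
```

```text
clock: 17.97
ee_pos: [0.5089, -0.1592, 0.1855]
orientation: [[-1.0, -0.0, -0.02], [0.02, 0.002, -1.0], [0.0, -1.0, -0.002]]
contact_force: [1.7, 4.3, -6.3]
gripper_width: 0.0111
[ 0.50894337 -0.1592363   0.18554539] [ 1.71649333  4.34496683 -6.2610852 ] 0.01108193241261926
```

View pics/scene7.png

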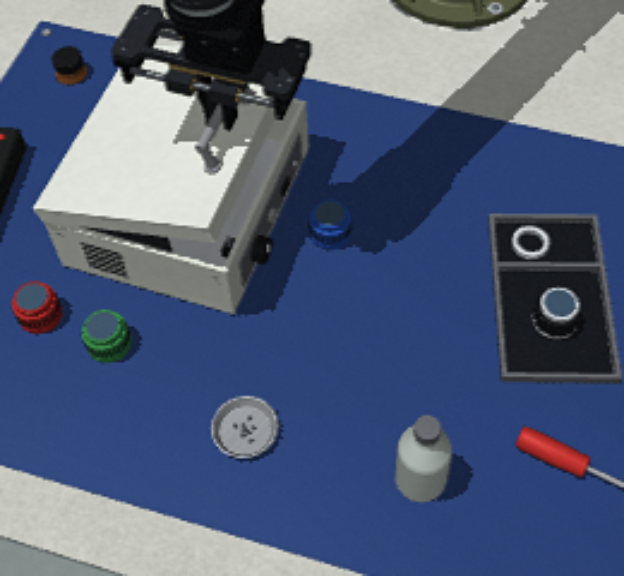

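View pics/side7.png

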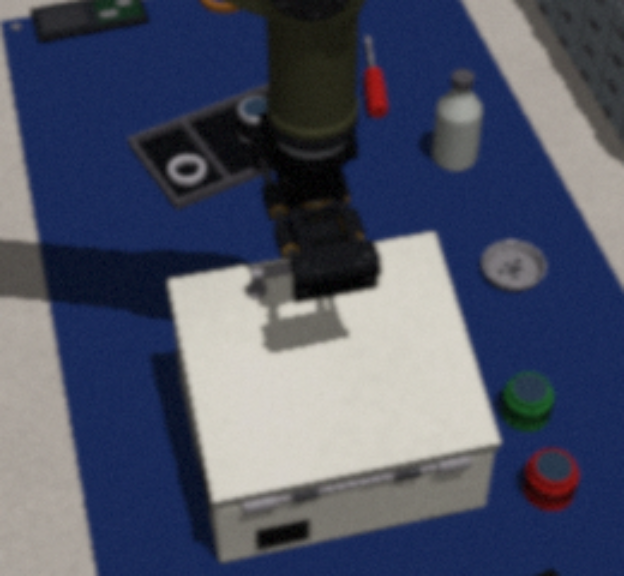

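The lid is at about 15°, with the dark cheek showing. Continuing to about 28.5°.

```bash
python3 -m jog '[[0,-0.0145,0.0095,0,0,0],[0,-0.029,0.0195,0,0,0],[0,-0.0435,0.03,0,0,0],[0,-0.0575,0.0405,0,0,0],[0,-0.0715,0.0515,0,0,0],[0,-0.085,0.063,0,0,0],[0,-0.098,0.075,0,0,0],[0,-0.111,0.087,0,0,0],[0,-0.1175,0.093,0,0,0],[0,-0.1235,0.099,0,0,0],[0,-0.1235,0.099,0,0,0],[0,-0.1235,0.099,0,0,0],[0,-0.1235,0.099,0,0,0]]';cat > ang.py <<'E'
from h import *
from rig import cams,readout
import cv2,sys
for i in range(3):
    s=cams.snapshot("scene")
o=readout.get_obs();p=np.array(o["ee_pos"]);print(p.round(4),np.round(o["contact_force"],1),o["gripper_width"],o["clock"])
up=p[2]-.1371;b=-.1381-p[1]
print("angle from TCP",np.degrees(np.arctan2(.059+up,.194-b))-np.degrees(np.arctan2(59,194)),"r",np.hypot(.059+up,.194-b), "from z only",np.degrees(np.arcsin((.059+up)/.2028))-16.92)
im=s["pixels"][:,:,::-1]
cv2.imwrite(f"pics/scene{sys.argv[1]}.png",cv2.resize(im[180:290,190:320],None,fx=5,fy=5,interpolation=cv2.INTER_CUBIC))
E
python3 ang.py 8
```

```text
clock: 19.15
ee_pos: [0.5082, -0.1867, 0.2223]
orientation: [[-1.0, -0.002, -0.018], [0.018, 0.004, -1.0], [0.002, -1.0, -0.004]]
contact_force: [0.0, 7.4, -2.6]
gripper_width: 0.0113
[ 0.5082 -0.1867  0.2222] [ 0.   8.6 -2.7] 0.01102995011590741 19.3
angle from TCP 27.827001598173187 r 0.20470440374867208 from z only 28.35848086916249
```

View pics/scene8.png

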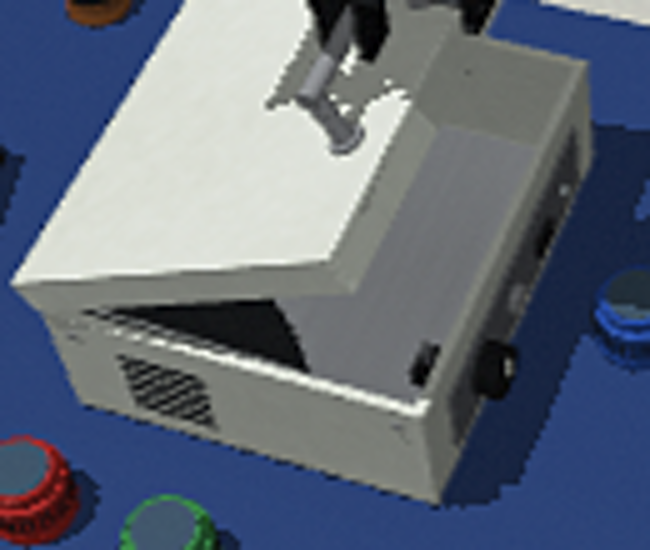

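```bash
cat > fit.py <<'E'
from h import *
from rig import cams
from scipy.optimize import least_squares
import sys
s=cams.snapshot("scene")
# far-x front top corner of lid, back corner
X0=ray(s,(262/3+190,297/3+160),.122); B0=ray(s,(18/3+190,233/3+160),.122)
def rot(P,a,hy=-.331,hz=.097):
    r=P[1]-hy;u=P[2]-hz;c,q=np.cos(a),np.sin(a)
    return [P[0],hy+r*c-u*q,hz+r*q+u*c]
for hy in(-.327,-.331,-.335):
  for d in(26,28,29,30,31,32):
    print(hy,d,((proj(s,rot(X0,np.radians(d),hy))-[190,180])*5).round(1),((proj(s,rot(B0,np.radians(d),hy))-[190,180])*5).round(1))
E
python3 fit.py
```

```text
-0.327 26 [351.6 268.1] [ 14.3 289.2]
-0.327 28 [341.4 257.8] [ 13.4 289.5]
-0.327 29 [336.1 252.6] [ 13.  289.7]
-0.327 30 [330.6 247.5] [ 12.5 289.8]
-0.327 31 [325.1 242.3] [ 12.1 290. ]
-0.327 32 [319.4 237.2] [ 11.7 290.2]
-0.331 26 [350.4 265.7] [ 12.8 287.1]
-0.331 28 [339.9 255.2] [ 11.7 287.2]
-0.331 29 [334.5 249.9] [ 11.2 287.3]
-0.331 30 [329.  244.7] [ 10.7 287.4]
-0.331 31 [323.3 239.4] [ 10.1 287.5]
-0.331 32 [317.6 234.1] [  9.6 287.6]
-0.335 26 [349.1 263.3] [ 11.3 284.9]
-0.335 28 [338.5 252.6] [ 10.  284.9]
-0.335 29 [333.  247.2] [  9.4 284.9]
-0.335 30 [327.4 241.8] [  8.8 284.9]
-0.335 31 [321.6 236.5] [  8.2 285. ]
-0.335 32 [315.7 231.1] [  7.6 285. ]
```

```bash
python3 -m jog '[[0,-0.005,0.003,0,0,0],[0,-0.01,0.006,0,0,0],[0,-0.01,0.006,0,0,0],[0,-0.01,0.006,0,0,0],[0,-0.01,0.006,0,0,0]]'; python3 ang.py 9
```

```text
clock: 19.77
ee_pos: [0.5081, -0.1893, 0.225]
orientation: [[-1.0, -0.002, -0.019], [0.019, 0.003, -1.0], [0.002, -1.0, -0.003]]
contact_force: [1.4, 6.1, -5.1]
gripper_width: 0.011
[ 0.5081 -0.1893  0.225 ] [ 1.2  6.7 -5.1] 0.01074521900278712 19.9167
angle from TCP 28.88646090137009 r 0.20483448113135982 from z only 29.476515488388998
```

View pics/scene9.png

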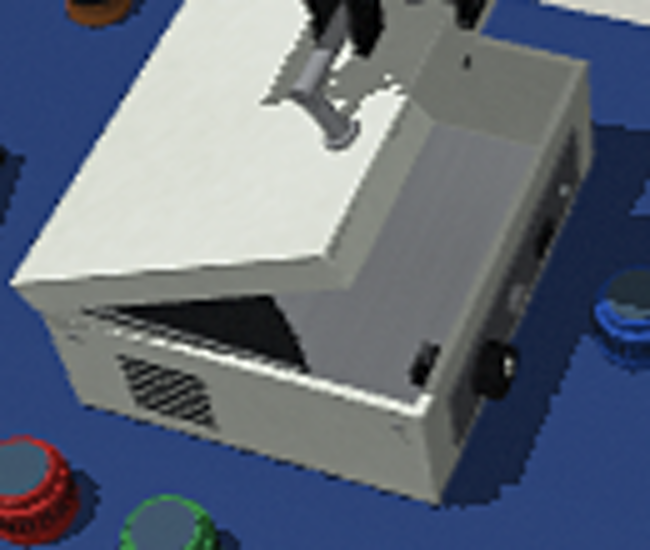

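```bash
python3 - <<'E'
from rig import cams
import cv2,numpy as np
ims=[cams.snapshot("scene")["pixels"][:,:,::-1].astype(float) for _ in range(4)]
im=np.mean(ims,0).astype(np.uint8)
cv2.imwrite("pics/z1.png",cv2.resize(im[236:262,200:258],None,fx=13,fy=13,interpolation=cv2.INTER_NEAREST))
s=cams.snapshot("side")["pixels"][:,:,::-1]
cv2.imwrite("pics/z2.png",cv2.resize(s[230:390,230:400],None,fx=3.5,fy=3.5))
c=cams.snapshot("scene");print(-c["R"].T@c["t"])
E
```

```text
[1.18495669 0.1868018  1.04878236]
```

View pics/z1.png

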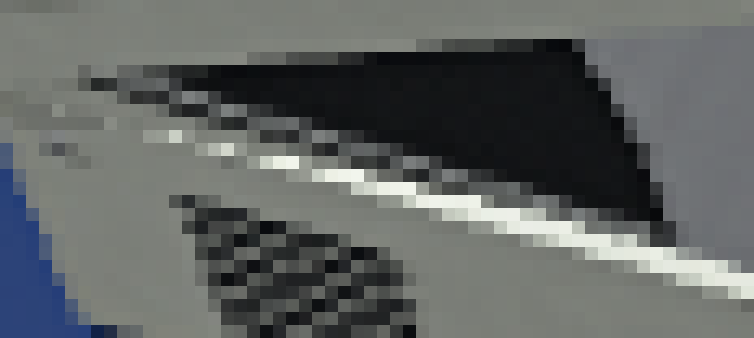

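View pics/z2.png

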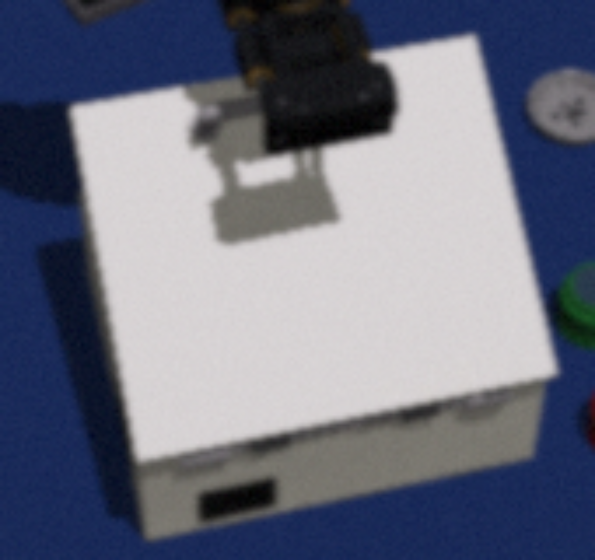

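The averaged zoom shows the line on the cheek as a thin grey stripe just above the white rim. It converges slightly on the rim towards the front, about 0.7 px, so the lid is roughly 1° short. That agrees with the 28.9–29.5° from the TCP. A small nudge up.

```bash
python3 -m jog '[[0,-0.004,0.004,0,0,0],[0,-0.007,0.007,0,0,0],[0,-0.007,0.007,0,0,0],[0,-0.007,0.007,0,0,0],[0,-0.007,0.007,0,0,0],[0,-0.007,0.007,0,0,0]]'; python3 ang.py 10; python3 - <<'E'
from rig import cams
import cv2,numpy as np
ims=[cams.snapshot("scene")["pixels"][:,:,::-1].astype(float) for _ in range(4)]
im=np.mean(ims,0).astype(np.uint8)
cv2.imwrite("pics/z3.png",cv2.resize(im[236:262,200:258],None,fx=13,fy=13,interpolation=cv2.INTER_NEAREST))
cv2.imwrite("pics/full10.png",im)
E
```

```text
clock: 20.72
ee_pos: [0.5081, -0.1914, 0.227]
orientation: [[-1.0, -0.002, -0.019], [0.019, 0.003, -1.0], [0.002, -1.0, -0.003]]
contact_force: [1.0, 7.1, -4.9]
gripper_width: 0.0105
[ 0.508  -0.1913  0.227 ] [ 0.7  7.6 -5.2] 0.010785691850942341 20.8667
angle from TCP 29.70161487772995 r 0.2049162894720917 from z only 30.33377519646018
```

View pics/z3.png

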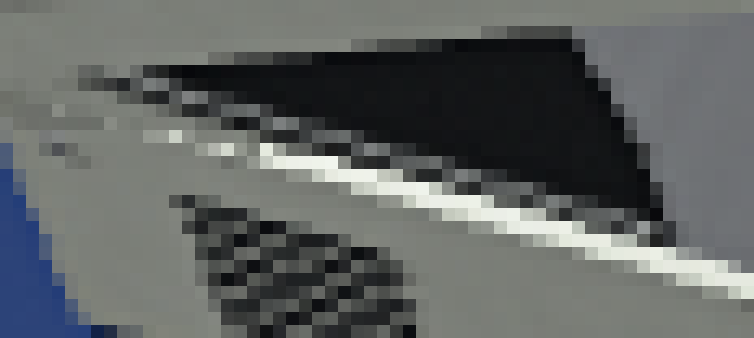

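View pics/full10.png

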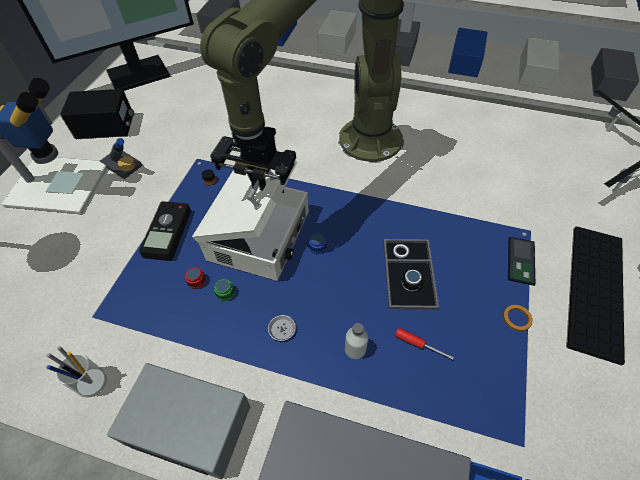

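The line now runs parallel to the rim along the whole cheek, and both TCP estimates sit at about 30°. The lens is still in the bay and nothing else has moved. I'll hold briefly to confirm it's steady, then hand in.

```bash
python3 -m jog '[[0,0,0,0,0,0],[0,0,0,0,0,0],[0,0,0,0,0,0],[0,0,0,0,0,0],[0,0,0,0,0,0],[0,0,0,0,0,0]]'; python3 ang.py 11; python3 -c "
from rig import robot
print(robot.hand_in())"
```

```text
clock: 21.57
ee_pos: [0.5081, -0.1914, 0.2271]
orientation: [[-1.0, -0.002, -0.019], [0.019, 0.003, -1.0], [0.002, -1.0, -0.003]]
contact_force: [0.8, 7.1, -4.8]
gripper_width: 0.0108
[ 0.508  -0.1914  0.227 ] [ 0.1  7.  -4.1] 0.010828999606354221 21.7167
angle from TCP 29.707435716101973 r 0.20490440811195362 from z only 30.336132182316938
the job is handed in; nothing more can be done
None
```

The lens is standing upright in the middle of the tray's large bay, and I handed the job in at about 22 s with the arm still holding the lid at the 30° line.

- **Lens:** I gripped it at the gripper's fixed force (half the 60 N maximum, so about 30 N a finger). It touched down at about 7 N. The pictures afterwards show it upright and centred in the bay.
- **Lid:** The arm position puts the angle at 29.7°, or 30.3° judged from height alone. In the zoomed scene view the line runs parallel to the rim. The lid held steady over the last second at about 8–9 N, and the arm never raised it past the line beyond that small uncertainty.
- **Checks that disagreed:**
  - The handle's arc radius came out about 2 mm larger than the stated size (205 mm against 203 mm).
  - At 28° a rough fit to the lid's front corner could only place the angle between 27° and 30°, so I relied on the line and the arm position instead.
- **Other items:** The last scene picture shows the other things on the mat where they were at the start.

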